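Number a trim sample plaque on the bench stamp

TASK

Number the sample plaque lying in the mouth of the bench numbering stamp: slide it gently along the bed fully home against the stop, and roll the knurled thumbwheel until the 7 stands centred in the window, with so light a touch that the sprung head is not pushed down. When plaque and number are both right, press the red palm knob until the type bears firmly on the plaque for a moment, then let the head spring back up and leave the 7 in the window, the plaque home and the other things on the bench alone.

Things in the scene. Friction and masses are not known exactly. Their poses are not given: they have to be found in the camera images.
- press_base: Grey base of the numbering stamp, 310 x 170 x 22 mm, fixed. Origin on the table below the type's centre; x runs along the bed from the open front (robot side) to the column, y left, z up. In this frame, mm: bed top z 22, from x -200 to +110; steel column x 57 to 111, |y| up to 45, top z 156.
- stop_mark (a point): Point on the bed (z 22) at the middle of the stop's face, base x +25, y 0. Side guides 63 mm apart (faces base y +-31.5) run from base x -10 to +25 and flare outward from x -10 to x -69; stop and guides are steel, 14 mm high above the bed.
- head_mark (a point): Point on the bed (z 22, base x 0, y 0) below the type and the 17 x 22 mm window in the top of the blue sprung head (base x -40 to +40, y -18 to +70, wheel beside it down to y -50). The head is clamped anywhere in a 18 mm range of height, which is not measured: find heights by touch. A spring holds it up; it sinks when pressed (wheel or knob) with more than about 8 N.
- wheel_mark (a point): Point on the bed (z 22) below the middle of the steel thumbwheel at base y -33: radius 36, width 22 mm, level axle along base y. Crown 94 to 112 mm above this point, 4 mm above the head's top. Closed flat fingertips laid on the crown with 4 to 7 N and drawn level along base x turn it, one stroke up to about 20 mm. A brake (about 1.5 N at the rim) holds it where left.
- knob_mark (a point): Point on the bed (z 22, base x 0, y +46) straight below the centre of the red mushroom palm knob (37 mm across, top flat over 30 mm). The knob's top is 120 to 138 mm above this point when the head is up.
- drum (a joint): Angle of number drum and thumbwheel, rad. Numbers 0 to 9 are 0.6283 rad apart; number n is centred in the window at 0.6283 n (7 at 4.398; the drum turns endlessly, so also at -1.885). It grows, and the numbers count up, when the crown of the wheel moves along base +x.
- plunger (a joint): Travel of the sprung head, m: 0 up, growing downward. The brass type (26 x 24 mm) meets the plaque after 6 to 24 mm, depending on where the head is clamped. The spring takes about 8 N to start and 0.2 N more per mm; a clear mark takes 6 N or more on top of that for 0.2 s; over 45 N on the plaque splits it.
- plaque: Wooden sample plaque with red striped trim, 120 x 60 x 8 mm, about 50 g, lying flat on the bed in the flared mouth of the guides. Origin at the centre of its underside, x along its length (the same way as base x). Home against the stop, its origin is at base x -35; its near edge is then 55 mm clear of the head.
- done_plaque_a: Finished plaque (blue trim), 120 x 60 x 8 mm, lying beside the base; bystander. Origin centre of underside.
- done_plaque_b: Finished plaque (ochre trim), 120 x 60 x 8 mm, on the blue one; bystander. Origin centre of underside.
- stone_jar: Amber glass jar of stones with black cap, 56 mm across, 62 mm high; bystander. Origin centre of underside.
- tweezers: Steel tweezers, 125 mm long, 8 mm high; bystander. Origin under the middle.
- trim_roll_a: Striped trim roll, 100 mm across, 45 mm high; bystander. Origin centre of underside.
- trim_roll_b: Brown trim roll, 90 mm across, 50 mm high; bystander. Origin centre of underside.
There are look-alikes about, which are no part of the job. Leave any green look-alike of the plaque alone.

How it is judged (in metres and radians):
On the way:
1. with the plaque home and the 7 centred in the window, the type bears on the plaque with 6 N or more for 0.2 s ((value of joint drum between 4.3082 and 4.4882 rad or value of joint drum between -1.975 and -1.795 rad) and x of plaque in the frame of press_base above -0.0375 m and z of plaque in the frame of press_base below 0.025 m and angle between the x axis of plaque and the x axis of press_base, either way round below 0.05 rad and contact force between plunger_c0 and plaque above 6 N), for 0.2 s.
At the end, for the whole second after the job is handed in: The 7 stands in the window (drum within 0.09 rad, 2.6 mm on the drum, of centred), the plaque lies flat on the bed, home against the stop (within 2.5 mm, square within 0.05 rad), numbered; the head is back up within 2 mm and all is at rest ((value of joint drum between 4.3082 and 4.4882 rad or value of joint drum between -1.975 and -1.795 rad) and x of plaque in the frame of press_base above -0.0375 m and z of plaque in the frame of press_base below 0.025 m and angle between the x axis of plaque and the x axis of press_base, either way round below 0.05 rad and value of joint plunger below 0.002 m and linear speed of plaque below 0.02 m/s and velocity of joint drum between -0.05 and 0.05 rad/s); the robot touches nothing.
It fails at once if the head is pushed down more than 3 mm while the window does not show the 7 (0.09 rad) or the plaque is not home (value of joint plunger above 0.003 m and not ((value of joint drum between 4.3082 and 4.4882 rad or value of joint drum between -1.975 and -1.795 rad) and (x of plaque in the frame of press_base above -0.0375 m and z of plaque in the frame of press_base below 0.025 m and angle between the x axis of plaque and the x axis of press_base, either way round below 0.05 rad))).
It fails at once if the type presses on the plaque with more than 45 N and splits it (contact force between plunger_c0 and plaque above 45 N).
It fails at once if the robot presses the plaque with more than 30 N (contact force between the arm and plaque above 30 N).
It fails at once if a bystander is moved more than 15 mm (distance of any of done_plaque_a, done_plaque_b, stone_jar, tweezers, trim_roll_a, trim_roll_b from where it was at the start of the episode above 0.015 m).
It also fails if it takes over 69 s, if anything falls off the work surface, if the arm or the gripper's body presses on something with over 40 N, if the wrist force passes 120 N, or if a joint passes its speed limit or range.

ROBOT

A 6-joint arm with a two-finger parallel gripper is mounted at the origin on the work surface. World frame = base frame: x ahead of the robot, y to its left, z up, the work surface at z = 0. Lengths are in mm, angles in degrees, forces in N, time in s.
With the tool pointing down it reaches from about 275 to 825 mm from the base axis. Payload 4.9 kg.
Tool frame: the origin (TCP) lies at the very end of the fingers, on their centre line; the grasp point (between the pads) lies 19 mm behind it; z points along the fingers, y is the line along which they close (so a half turn about z gives the same grasp; the last joint's range is limited). The gripper opens to 85 mm and grips with 20 to 120 N. Pads are 22 mm wide; open, the fingers measure 114 mm over their backs; the gripper's body (76 mm by 85 mm) begins 54 mm behind the grasp point. The pads swing forward as they close: fully open they stand 13 mm farther back than shut.
Start: joints at [-74.84, 18.69, -11.035, 60.275, 0, 82.311], TCP at [213.585, -506.853, 231.281] pointing down, gripper open.
Joint ranges: [-152.03, 152.03], [-55.5, 102.48], [-74.3, 77.21], [-110.64, 120.58], [-84.22, 78.4], [-180, 180]. Speed limits (degrees/s): [147.25, 147.25, 180, 180, 180, 180].

INTERFACE

Orientations are given as a 3x3 rotation matrix whose columns are the frame's x, y, z axes.
In Python, from cell import get_obs, vision, order, models gives the robot as it stands. The module is installed in compiled form; this text tells all that it offers.
- The arm moves only by the tool drive_tool, never from a script. Its argument "rows" is a list of rows, each a list of 7 numbers: the shift along the tool's x, y, z in mm, then the turn, a rotation vector about the tool's x, y, z in degrees, then the closure, from -1 (fully open) to 1 (shut). In form: [[dx, dy, dz, wx, wy, wz, gripper], ...]. A call has 1 to 8 rows; each row shifts and turns the commanded pose from where the row before left it, along the tool's axes as they then stand; what a row does not reach is not made up. A row lasts 1/10 s, in which the tool goes at most 50 mm and 8.59 degrees, less where a joint would pass 70% of its speed; a pose out of reach is approached as far as the arm can. A call is refused whole if a number of a shift passes 50 or a number of a turn 8.59, either way. A call with a gripper value outside its range is refused whole. The fingers move at their own pace and stop on an object; "newtons" is the grip in N (left out, the last holds). Time passes only in rows, so rows that do not move let the fingers close. It gives the time, the measured TCP pose, the force, the opening and the grip force at its end, in the units of the state.
- get_obs(): the state, without advancing time (a new reading comes with each control period).
- vision.read_camera(name): name is "scene" or "side" or "wrist"; returns a dict with "img" (384x512x3 uint8, red, green, blue), "depth" (384x512 float32, mm along the optical axis (not along the pixel's ray), 0 where there is no reading), "fx", "fy", "cx", "cy" (pixels), "R" (3x3) and "t" (3): a world point X has camera coordinates R X + t. Camera axes: x right, y down, z forward; pixel columns grow to the right and rows downward; lengths in mm; the calibration is good to about 2 mm. The wrist camera is an equidistant fisheye: a pixel r from the principal point sees the ray r / f radians off the axis. A picture is of the moment at which its call begins.
- order.close_job(): hands the job in; it is judged then, once.
Trained networks look in a picture, given as the dict that the camera call returned (one of the last four; its "shot" number tells which), for a name from the list of things; names that differ only in an ending like _2 or _b are one class to them, and where a whole thing is asked for, a point or a joint stands for the part that bears it (a point fixed in the world has none). Each returns a list of dicts, best first, with "conf" (0 to 1); they miss things now and then, are a little off and sometimes report something else, mostly with a low value. They report only what shows in the picture. A call takes as long as a camera call. They do not tell look-alikes from the thing itself.
- models.masks_of(target, picture): "pixels" (384x512 bool, what is visible of it) and "location" ([column, row] as shares, 0 to 1, of the picture: columns of its width, rows of its height, amid what is visible of it).
- models.pinpoint(target, picture): "location" ([column, row] as shares, 0 to 1, of the picture: columns of its width, rows of its height: a listed point, or the origin of a listed thing).
The state is a dict: "time_s": time; "joint_pos": joint angles; "joint_velocities": joint speeds; "effort": joint torques, N m; "eef_pos": TCP position; "ee_rot": TCP orientation; "force": force on the tool from outside, world axes, zero at the start; "torque": the same for the moment, N m; "width": finger opening in mm; "gripper_force": force on a finger pad.
Only numpy, scipy, OpenCV 4.12 (cv2) and the standard library are available. Lean on these libraries where they do the work, as an engineer would, in place of code of your own. Each camera call takes 0.05 s, during which the arm holds its last target. There are 200 camera calls.

## Working session

There is one attempt and no reset: what is moved stays moved. The work goes in short steps, Python scripts to look and compute and a tool call to move; the robot and the scene stay as the last step left them, time stands still between calls to the robot, and variables do not carry over. Pictures are saved under pics/ and viewed, at most 10 in all, crops included, and the job is handed in when it is done.

Besides the shell and the picture viewer there is one more tool, called after "Request:" in YAML: its name, and indented under it one key for each argument. drive_tool: Moves the arm, as the interface text tells. Its arguments: {"type":"object","properties":{"rows":{"type":"array","items":{"type":"array","items":{"type":"number"}}},"newtons":{"type":"number"}},"required":["rows"]}

```bash
mkdir -p pics
cat > h.py <<'E'
import numpy as np, cv2
from cell import get_obs, vision, order, models
def save(im,n): cv2.imwrite('pics/'+n,cv2.cvtColor(im,cv2.COLOR_RGB2BGR))
def ray(c,u,v):
    d=np.array([(u-c['cx'])/c['fx'],(v-c['cy'])/c['fy'],1.]); R=np.array(c['R']); t=np.array(c['t'])
    return -R.T@t, R.T@d
def onz(c,u,v,z):
    o,d=ray(c,u,v); return o+d*(z-o[2])/d[2]
def proj(c,X):
    p=np.array(c['R'])@np.array(X,float)+np.array(c['t']); return c['fx']*p[0]/p[2]+c['cx'],c['fy']*p[1]/p[2]+c['cy']
E
python3 - <<'E'
from h import *
np.set_printoptions(precision=3,suppress=True)
cs={n:vision.read_camera(n) for n in('scene','side')}
for n,c in cs.items():
    print(n,c['fx'],-np.array(c['R']).T@c['t'],np.array(c['R'])[2])
    for t,z in [('press_base',0),('stop_mark',22),('head_mark',22),('wheel_mark',22),('knob_mark',22),('plaque',22),('done_plaque_a',0),('stone_jar',0),('tweezers',0),('trim_roll_a',0),('trim_roll_b',0)]:
        for r in models.pinpoint(t,c)[:3]:
            u,v=r['location'][0]*512,r['location'][1]*384
            print(t,round(r['conf'],2),round(u,1),round(v,1),onz(c,u,v,z)[:2])
save(np.vstack([cs['scene']['img'],cs['side']['img']])[:, :],'a.png')
im=np.vstack([cs['scene']['img'],cs['side']['img']]); save(cv2.resize(im,(400,600)) if 0 else np.hstack([cv2.resize(cs[n]['img'],(400,300)) for n in cs]),'a_small.png')
save(cv2.resize(cs['scene']['img'],(800,600)),'scene.png');save(cv2.resize(cs['side']['img'],(800,600)),'side.png')
print(get_obs())
E
```

```text
scene 395.5552848318746 [1125.636 -438.916  696.246] [-0.566  0.582 -0.583]
press_base 0.81 240.8 282.8 [681.857 -27.247]
press_base 0.53 242.4 276.3 [670.722 -11.075]
stop_mark 0.63 247.7 283.3 [707.911 -30.838]
head_mark 0.97 242.3 276.5 [685.408 -25.227]
head_mark 0.55 187.3 336.7 [ 715.935 -205.016]
wheel_mark 0.71 228.1 286.5 [683.122 -66.501]
wheel_mark 0.6 248.0 283.7 [709.159 -31.149]
knob_mark 0.69 167.5 293.3 [ 602.18  -168.451]
plaque 0.93 159.3 215.2 [370.529 -25.955]
plaque 0.8 216.6 254.2 [591.653 -18.128]
done_plaque_a 0.81 277.1 236.1 [639.486 146.685]
stone_jar 0.56 185.6 334.3 [ 695.866 -196.341]
tweezers 0.68 169.0 294.5 [ 590.27  -159.268]
trim_roll_a 0.62 256.2 156.4 [325.732 399.04 ]
trim_roll_b 0.62 256.2 156.4 [325.732 399.04 ]
side 465.05852263851074 [ 476.847 -566.289  880.945] [ 0.063  0.672 -0.738]
press_base 0.94 323.5 272.9 [689.814 -23.88 ]
stop_mark 0.79 337.9 271.9 [716.079 -37.518]
stop_mark 0.19 347.0 349.7 [ 696.591 -209.785]
head_mark 0.86 326.1 268.3 [692.384 -26.372]
wheel_mark 0.85 322.0 282.6 [676.784 -60.785]
wheel_mark 0.18 265.4 139.9 [605.
[... 356 characters left out ...]
143.1 [601.499 412.925]
trim_roll_a 0.8 169.4 149.7 [338.209 406.555]
trim_roll_b 0.84 263.2 143.1 [601.499 412.925]
trim_roll_b 0.8 169.4 149.7 [338.209 406.555]
{'time_s': 1.2, 'joint_pos': array([-74.843,  18.691, -11.034,  60.276,  -0.   ,  82.311]), 'joint_velocities': array([-0.037, -0.042,  0.034, -0.098,  0.079, -0.06 ]), 'effort': array([  0.   , -44.334,  26.275,   0.001,   0.   ,  -0.   ]), 'eef_pos': array([ 213.561, -506.871,  231.283]), 'ee_rot': array([[ 0.922,  0.388, -0.   ],
       [ 0.388, -0.922,  0.   ],
       [-0.   , -0.   , -1.   ]]), 'force': array([-0.2  , -0.634, -0.385]), 'torque': array([-0.019, -0.029, -0.029]), 'gripper_force': 0.0, 'width': 85.33642964977496}
```

View pics/scene.png

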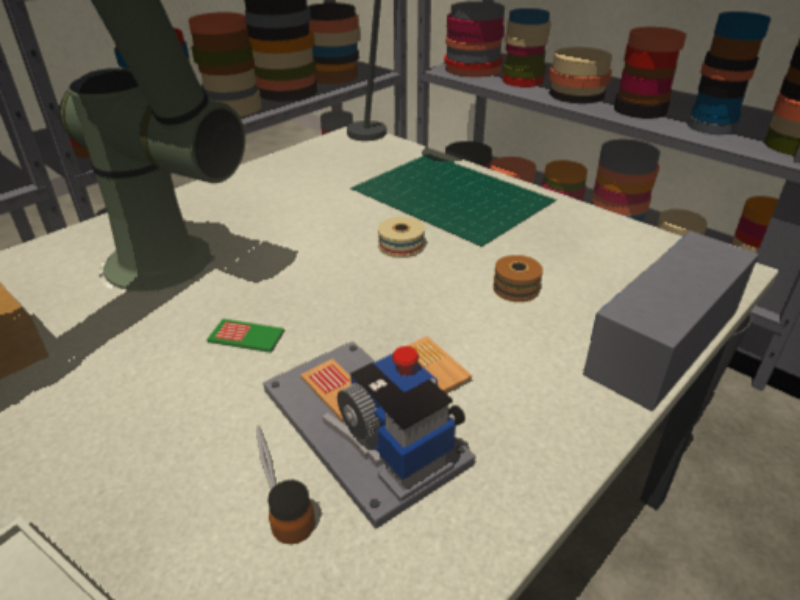

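View pics/side.png

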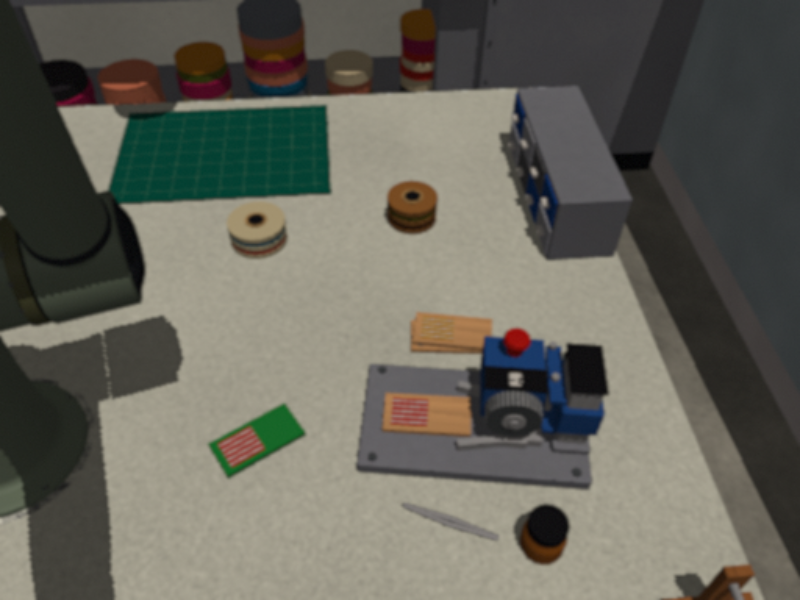

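The images show the wooden plaque with red stripes on the grey bed (side ~(427,413) in the 800 px view, scene ~(328,377)). The green look-alike lies on the table (side (257,440), scene (245,335)), and the finished plaques are at side (450,333). I choose the one on the bed, and will check it in a crop.

Run:
```python
from h import *
np.set_printoptions(precision=3,suppress=True)
out=[]
P=[]
for n in('side','scene'):
    c=vision.read_camera(n); d=c['depth']; v,u=np.mgrid[:384,:512]
    p=np.stack([(u-c['cx'])/c['fx']*d,(v-c['cy'])/c['fy']*d,d],-1)-np.array(c['t'])
    X=p@np.array(c['R'])   # R^T p
    np.savez(n+'.npz',X=X,img=c['img'])
    ok=(d>0)&(X[...,0]>440)&(X[...,0]<840)&(X[...,1]>-180)&(X[...,1]<130)
    m=(ok&(X[...,2]>16)&(X[...,2]<27)).astype(np.uint8)
    k,l,s,_=cv2.connectedComponentsWithStats(m); i=1+np.argmax(s[1:,4]); q=X[l==i]
    P.append(q)
    print(n,len(q),np.median(q[:,2]),cv2.minAreaRect(q[:,:2].astype(np.float32)))
    # plaque top colour
    hsv=cv2.cvtColor(c['img'],cv2.COLOR_RGB2HSV)
    m=ok&(X[...,2]>24)&(X[...,2]<38)&(X[...,0]<660)&(hsv[...,1]>100)&((hsv[...,0]<22)|(hsv[...,0]>165))
    q=X[m]; q=q[(abs(q[:,1]+18)<60)]; print('plaque',len(q),np.median(q,0),cv2.minAreaRect(q[:,:2].astype(np.float32)))
    w=X[ok&(X[...,2]>100)]; 
    for a,b,t in((0,8,'red'),(100,125,'blue')):
        mm=ok&(X[...,2]>60)&(hsv[...,0]>=a)&(hsv[...,0]<=b)&(hsv[...,1]>150)
        q=X[mm]; print(t,len(q),np.percentile(q,[2,50,98],axis=0).round(1).tolist())
    for r in models.masks_of('plaque',c)[:3]: 
        q=X[r['pixels']&(d>0)]; print('mask',r['conf'],np.median(q,0),cv2.minAreaRect(q[:,:2].astype(np.float32)))
    o,(x0,y0)=(c['img'],(300,215) if n=='side' else (205,215))
    out.append(cv2.resize(c['img'][y0-20:y0+90,x0-70:x0+90] if n=='side' else c['img'][y0-10:y0+100,x0-40:x0+120],(580,400),interpolation=cv2.INTER_CUBIC)[:, :])
save(np.hstack([cv2.resize(o,(400,276)) for o in out]),'crop.png')
```

```text
side 5075 21.81179495442068 ((643.6256103515625, -21.288131713867188), (173.56106567382812, 310.1945495605469), 80.4753646850586)
plaque 1286 [580.618 -14.127  29.942] ((578.5555419921875, -11.707332611083984), (63.43499755859375, 120.02976989746094), 81.62176513671875)
red 176 [[680.0, -0.3, 125.9], [692.2, 11.8, 150.2], [707.1, 28.1, 152.9]]
blue 1447 [[647.5, -87.4, 60.8], [730.7, -39.1, 117.8], [780.4, 34.6, 128.3]]
mask 0.88 [579.18  -14.549  29.895] ((579.2801513671875, -7.682548522949219), (71.5632095336914, 119.66448974609375), 80.97808074951172)
mask 0.7 [341.718 -22.231   8.009] ((341.71759033203125, -15.432723999023438), (123.48326110839844, 71.09733581542969), 28.98922348022461)
mask 0.3 [ 589.681 -160.032    6.365] ((590.3253173828125, -159.82138061523438), (12.343879699707031, 124.99188995361328), 63.835479736328125)
scene 3268 23.06744607731411 ((645.0533447265625, -20.325927734375), (171.09140014648438, 311.4087219238281), 80.43777465820312)
plaque 522 [562.665 -16.258  31.363] ((579.8505859375, -10.93087387084961), (59.16673278808594, 120.18375396728516), 80.83794403076172)
red 202 [[684.9, 0.3, 124.4], [701.4, 13.4, 151.2], [714.3, 29.2, 153.8]]
blue 603 [[663.7, -87.3, 76.6], [748.5, -42.2, 116.8], [801.1, 29.7, 128.6]]
mask 0.89 [561.671 -15.966  31.385] ((588.739501953125, -15.928993225097656), (63.725948333740234, 157.89620971679688), 75.55168914794922)
mask 0.71 [349.164 -19.059   9.172] ((339.0440673828125, -13.755966186523438), (129.16310119628906, 74.77090454101562), 29.863506317138672)
mask 0.3 [ 715.498 -203.622   56.171] ((705.507080078125, -198.4387664794922), (52.47392272949219, 51.82151794433594), 15.031778335571289)
```

View pics/crop.png

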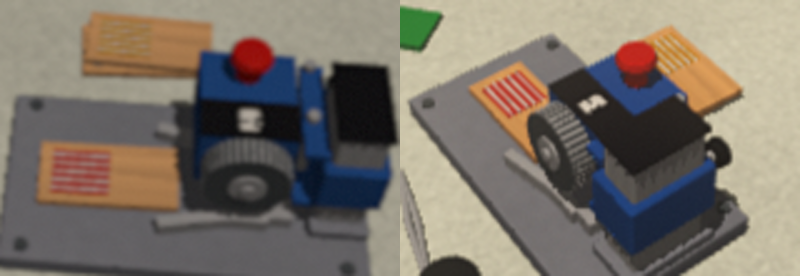

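The crop confirms the red-striped wooden plaque on the bed. The window digit isn't readable from here. Base origin is about (688.7,-28.2), yaw about -9.5°. I'll turn the tool to that yaw first, so tool x is base x and tool y is minus base y.

Request:
drive_tool:
  rows:
    - [0, 0, 0, 0, 0, 8.1, 1]
    - [0, 0, 0, 0, 0, 8.1, 1]
    - [0, 0, 0, 0, 0, 8.1, 1]
    - [0, 0, 0, 0, 0, 8.1, 1]
    - [20, -45, 0, 0, 0, 0, 1]
    - [20, -50, 0, 0, 0, 0, 1]
    - [20, -50, 0, 0, 0, 0, 1]
    - [20, -50, 0, 0, 0, 0, 1]
  newtons: 20

```text
time_s: 2.2
eef_pos: [319.4, -336.2, 231.4]
ee_rot: [[0.986, -0.167, 0.0], [-0.167, -0.986, -0.0], [0.0, 0.0, -1.0]]
force: [1.3, 0.2, -0.2]
width: -0.2
gripper_force: 0.0
```

Request:
drive_tool:
  rows:
    - [20, -50, 0, 0, 0, 0, 1]
    - [20, -50, 0, 0, 0, 0, 1]
    - [20, -50, 0, 0, 0, 0, 1]
    - [20, -50, 0, 0, 0, 0, 1]
    - [20, -50, 0, 0, 0, 0, 1]
    - [10, -50, 0, 0, 0, 0, 1]
    - [0, -40, 0, 0, 0, 0, 1]
    - [0, 0, 0, 0, 0, 0, 1]

```text
time_s: 3.0
eef_pos: [473.7, -33.8, 231.3]
ee_rot: [[0.987, -0.159, 0.0], [-0.159, -0.987, 0.001], [-0.0, -0.001, -1.0]]
force: [1.0, -0.4, -0.2]
width: 0.2
gripper_force: 0.0
```

```bash
cat >> h.py <<'E'
O=np.array([688.7,-28.2,0]); a=np.radians(-9.54); B=np.array([[np.cos(a),-np.sin(a),0],[np.sin(a),np.cos(a),0],[0,0,1]])
def tobase(p): return B.T@(np.array(p)-O)
E
python3 - <<'E'
from h import *
np.set_printoptions(precision=2,suppress=True)
c=vision.read_camera('wrist'); o=get_obs(); print(tobase(o['eef_pos']),o['time_s'])
C=-np.array(c['R']).T@c['t']; print('cam',tobase(C),B.T@np.array(c['R'])[2],c['fx'],c['cx'],c['cy'])
save(cv2.resize(c['img'],(800,600)),'w1.png')
E
```

```text
[-210.98  -43.34  231.27] 3.05
cam [-131.64  -41.41  372.94] [-0.32 -0.   -0.95] 297.3186396354542 260.42033904035304 192.2991075546758
```

View pics/w1.png

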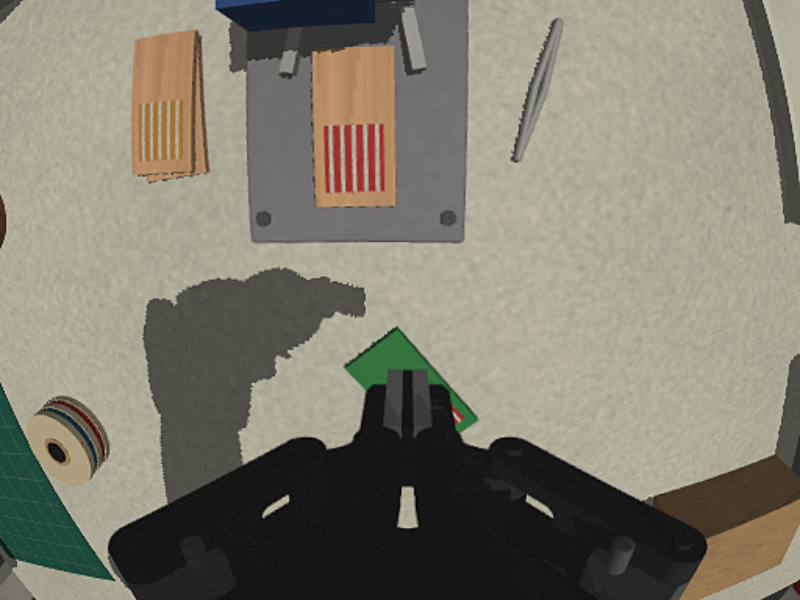

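The wrist view shows the plaque at (355,125) between the guides' mouths and the green look-alike below the gripper at (410,375). Next I go behind the plaque's near edge and down.

Request:
drive_tool:
  rows:
    - [10, -39, 0, 0, 0, 0, 1]
    - [0, 0, 50, 0, 0, 0, 1]
    - [0, 0, 50, 0, 0, 0, 1]
    - [0, 0, 50, 0, 0, 0, 1]
    - [0, 0, 40, 0, 0, 0, 1]
    - [0, 0, 10, 0, 0, 0, 1]
    - [0, 0, 0, 0, 0, 0, 1]
    - [0, 0, 0, 0, 0, 0, 1]

```text
time_s: 3.85
eef_pos: [490.6, -5.2, 32.8]
ee_rot: [[0.987, -0.162, 0.003], [-0.162, -0.987, 0.002], [0.002, -0.003, -1.0]]
force: [-0.4, 0.3, 0.1]
width: 0.2
gripper_force: 0.0
```

Run:
```python
from h import *
np.set_printoptions(precision=2,suppress=True)
o=get_obs(); print(tobase(o['eef_pos']),o['time_s'],o['force'],o['joint_pos'],np.degrees(np.arctan2(o['ee_rot'][1][0],o['ee_rot'][0][0])))
```

```text
[-199.19  -10.15   32.81] 3.85 [-0.42  0.26  0.12] [ -9.34  25.98 -34.14  29.75   0.16 179.99] -9.322086434829105
```

Joint 6 is at its limit, so I flip the tool by a half turn. That brings j6 to about 0 and moves the camera to the robot side.

Request:
drive_tool:
  rows:
    - [0, 0, 0, 0, 0, -8.56, 1]
    - [0, 0, 0, 0, 0, -8.56, 1]
    - [0, 0, 0, 0, 0, -8.56, 1]
    - [0, 0, 0, 0, 0, -8.56, 1]
    - [0, 0, 0, 0, 0, -8.56, 1]
    - [0, 0, 0, 0, 0, -8.56, 1]
    - [0, 0, 0, 0, 0, -8.56, 1]
    - [0, 0, 0, 0, 0, -8.56, 1]

```text
time_s: 4.65
eef_pos: [491.6, -4.9, 34.1]
ee_rot: [[0.507, 0.862, 0.006], [0.862, -0.507, 0.002], [0.005, 0.004, -1.0]]
force: [0.6, 0.1, -0.6]
width: -0.2
gripper_force: 0.0
```

Request:
drive_tool:
  rows:
    - [0, 0, 0, 0, 0, -8.56, 1]
    - [0, 0, 0, 0, 0, -8.56, 1]
    - [0, 0, 0, 0, 0, -8.56, 1]
    - [0, 0, 0, 0, 0, -8.56, 1]
    - [0, 0, 0, 0, 0, -8.56, 1]
    - [0, 0, 0, 0, 0, -8.56, 1]
    - [0, 0, 0, 0, 0, -8.56, 1]
    - [0, 0, 0, 0, 0, -8.56, 1]

```text
time_s: 5.45
eef_pos: [491.6, -4.9, 34.1]
ee_rot: [[-0.616, 0.788, 0.005], [0.788, 0.616, 0.002], [-0.002, 0.006, -1.0]]
force: [-0.5, -0.6, 0.2]
width: -0.1
gripper_force: 0.0
```

Request:
drive_tool:
  rows:
    - [0, 0, 0, 0, 0, -8.56, 1]
    - [0, 0, 0, 0, 0, -8.56, 1]
    - [0, 0, 0, 0, 0, -8.56, 1]
    - [0, 0, 0, 0, 0, -8.56, 1]
    - [0, 0, 0, 0, 0, -8.56, 1]
    - [0, 0, 0, 0, 0, 0, 1]
    - [0, 0, 0, 0, 0, 0, 1]

```text
time_s: 6.15
eef_pos: [490.7, -4.6, 33.0]
ee_rot: [[-0.986, 0.168, 0.004], [0.168, 0.986, 0.002], [-0.003, 0.003, -1.0]]
force: [0.2, -0.6, -0.3]
width: -0.3
gripper_force: 0.0
```

```bash
cat >> h.py <<'E'
def st():
    o=get_obs(); R=np.array(o['ee_rot']); print('base',tobase(o['eef_pos']).round(2),'t',round(o['time_s'],2),'F',(B.T@o['force']).round(2),'yaw',round(np.degrees(np.arctan2(-R[1][0],-R[0][0])),2),'z',(B.T@R[:,2]).round(4),'j',np.round(o['joint_pos'],1)); return o
E
python3 -c "from h import *; st()"
```

```text
base [-199.16   -9.58   33.03] t 6.15 F [ 0.27 -0.6  -0.35] yaw -9.68 z [ 0.0034  0.003  -1.    ] j [ -9.3  25.9 -34.2  29.7   0.2   0.4]
```

Request:
drive_tool:
  rows:
    - [0, 8, 8, 0, 0, 0, 1]
    - [-8, 0, 0, 0, 0, 0, 1]
    - [-6, 0, 0, 0, 0, 0, 1]
    - [-5, 0, 0, 0, 0, 0, 1]
    - [-5, 0, 0, 0, 0, 0, 1]
    - [-5, 0, 0, 0, 0, 0, 1]
    - [-5, 0, 0, 0, 0, 0, 1]
    - [-5, 0, 0, 0, 0, 0, 1]

```text
time_s: 6.95
eef_pos: [529.3, -3.0, 23.3]
ee_rot: [[-0.986, 0.165, 0.0], [0.165, 0.986, 0.003], [0.0, 0.003, -1.0]]
force: [-0.1, -1.0, 0.4]
width: 0.3
gripper_force: 0.1
```

Request:
drive_tool:
  rows:
    - [-5, 0, 0, 0, 0, 0, 1]
    - [-5, 0, 0, 0, 0, 0, 1]
    - [-5, 0, 0, 0, 0, 0, 1]
    - [-5, 0, 0, 0, 0, 0, 1]
    - [-5, 0, 0, 0, 0, 0, 1]
    - [-5, 0, 0, 0, 0, 0, 1]
    - [0, 0, 0, 0, 0, 0, 1]

```text
time_s: 7.65
eef_pos: [559.6, -8.0, 23.4]
ee_rot: [[-0.986, 0.165, 0.002], [0.165, 0.986, 0.003], [-0.001, 0.003, -1.0]]
force: [0.0, -1.3, -0.5]
width: -0.1
gripper_force: 0.0
```

Run:
```python
from h import *
st()
c=vision.read_camera('side'); save(cv2.resize(c['img'][210:320,220:400],(720,440),interpolation=cv2.INTER_CUBIC),'s2.png')
```

```text
base [-130.66   -1.48   23.44] t 7.65 F [ 0.24 -1.23 -0.53] yaw -9.51 z [ 0.0011  0.003  -1.    ] j [ -8.5  32.3 -23.9  33.7   0.2   1. ]
```

View pics/s2.png

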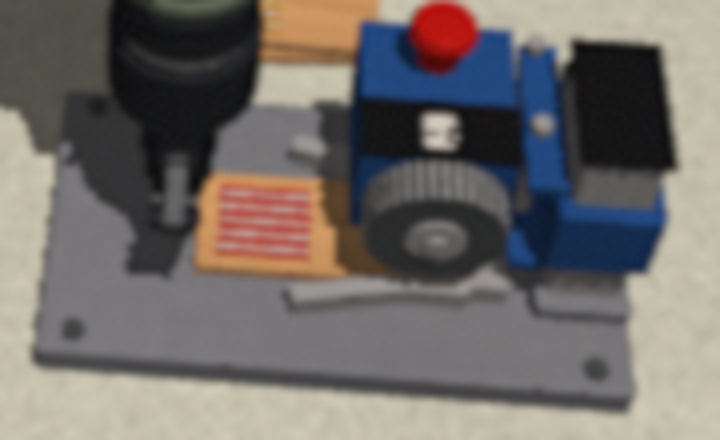

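The fingers (170,200) are behind the plaque's near edge at (200,225). The plaque has slid partway under the head, with about 25 mm still to go.

Request:
drive_tool:
  rows:
    - [-5, 0, -1, 0, 0, 0, 1]
    - [-5, 0, 0, 0, 0, 0, 1]
    - [-5, 0, 0, 0, 0, 0, 1]
    - [-4, 0, 0, 0, 0, 0, 1]
    - [-1, 0, 0, 0, 0, 0, 1]
    - [0, 0, 0, 0, 0, 0, 1]

```text
time_s: 8.3
eef_pos: [578.5, -11.2, 24.2]
ee_rot: [[-0.986, 0.165, 0.001], [0.165, 0.986, 0.003], [-0.0, 0.003, -1.0]]
force: [-0.0, 0.6, -0.1]
width: -0.0
gripper_force: 0.0
```

Request:
drive_tool:
  rows:
    - [-1, 0, 0, 0, 0, 0, 1]
    - [0, 0, 0, 0, 0, 0, 1]

```text
time_s: 8.5
eef_pos: [579.2, -11.2, 24.3]
ee_rot: [[-0.986, 0.165, 0.0], [0.165, 0.986, 0.003], [0.0, 0.003, -1.0]]
force: [-0.9, 0.2, -0.1]
width: -0.4
gripper_force: 0.0
```

Request:
drive_tool:
  rows:
    - [-1, 0, 0, 0, 0, 0, 1]
    - [0, 0, 0, 0, 0, 0, 1]

```text
time_s: 8.7
eef_pos: [580.3, -11.4, 24.3]
ee_rot: [[-0.986, 0.165, 0.0], [0.165, 0.986, 0.003], [0.0, 0.003, -1.0]]
force: [0.0, -0.8, -0.4]
width: -0.1
gripper_force: 0.1
```

```bash
python3 -c "from h import *; st()"
```

```text
base [-109.72   -1.42   24.31] t 8.7 F [ 0.17 -0.79 -0.4 ] yaw -9.5 z [-0.     0.003 -1.   ] j [ -8.5  34.  -20.5  35.6   0.2   1. ]
```

Request:
drive_tool:
  rows:
    - [-1, 0, 0, 0, 0, 0, 1]
    - [0, 0, 0, 0, 0, 0, 1]

```text
time_s: 8.9
eef_pos: [581.4, -11.6, 24.3]
ee_rot: [[-0.986, 0.165, 0.001], [0.165, 0.986, 0.003], [-0.0, 0.003, -1.0]]
force: [-0.4, -0.4, -0.2]
width: -0.0
gripper_force: 0.1
```

Request:
drive_tool:
  rows:
    - [-1, 0, 0, 0, 0, 0, 1]
    - [0, 0, 0, 0, 0, 0, 1]

```text
time_s: 9.1
eef_pos: [582.4, -11.8, 24.3]
ee_rot: [[-0.986, 0.165, 0.001], [0.165, 0.986, 0.003], [-0.0, 0.003, -1.0]]
force: [0.3, 0.4, 0.6]
width: 0.2
gripper_force: 0.1
```

Request:
drive_tool:
  rows:
    - [-1, 0, 0, 0, 0, 0, 1]
    - [0, 0, 0, 0, 0, 0, 1]

```text
time_s: 9.3
eef_pos: [583.3, -11.9, 24.3]
ee_rot: [[-0.986, 0.165, 0.001], [0.165, 0.986, 0.003], [-0.0, 0.003, -1.0]]
force: [0.2, 0.7, 0.4]
width: 0.2
gripper_force: 0.0
```

Request:
drive_tool:
  rows:
    - [-0.6, 0, 0, 0, 0, 0, 1]
    - [0, 0, 0, 0, 0, 0, 1]

```text
time_s: 9.5
eef_pos: [583.8, -12.0, 24.3]
ee_rot: [[-0.986, 0.165, 0.0], [0.165, 0.986, 0.003], [0.0, 0.003, -1.0]]
force: [-0.2, 0.3, 0.1]
width: 0.0
gripper_force: 0.3
```

Request:
drive_tool:
  rows:
    - [-0.8, 0, 0, 0, 0, 0, 1]
    - [0, 0, 0, 0, 0, 0, 1]

```text
time_s: 9.7
eef_pos: [583.8, -12.0, 24.2]
ee_rot: [[-0.986, 0.165, -0.001], [0.165, 0.986, 0.003], [0.001, 0.003, -1.0]]
force: [-3.3, -0.2, 1.6]
width: 0.6
gripper_force: 1.5
```

Request:
drive_tool:
  rows:
    - [-0.8, 0, 0, 0, 0, 0, 1]
    - [0, 0, 0, 0, 0, 0, 1]

```text
time_s: 9.9
eef_pos: [583.9, -12.0, 24.1]
ee_rot: [[-0.986, 0.165, -0.002], [0.165, 0.986, 0.003], [0.003, 0.003, -1.0]]
force: [-4.6, 1.2, 4.6]
width: -0.3
gripper_force: 2.7
```

Request:
drive_tool:
  rows:
    - [-0.8, 0, 0, 0, 0, 0, 1]
    - [0, 0, 0, 0, 0, 0, 1]

```text
time_s: 10.1
eef_pos: [583.9, -12.0, 24.0]
ee_rot: [[-0.986, 0.165, -0.004], [0.165, 0.986, 0.004], [0.004, 0.003, -1.0]]
force: [-7.1, 1.5, 5.3]
width: -0.1
gripper_force: 3.4
```

Run:
```python
from h import *
st()
np.set_printoptions(precision=2,suppress=True)
c=vision.read_camera('side'); d=c['depth']; v,u=np.mgrid[:384,:512]
X=(np.stack([(u-c['cx'])/c['fx']*d,(v-c['cy'])/c['fy']*d,d],-1)-np.array(c['t']))@np.array(c['R'])
b=(X-O)@B
hsv=cv2.cvtColor(c['img'],cv2.COLOR_RGB2HSV)
m=(d>0)&(b[...,0]>-190)&(b[...,0]<-40)&(abs(b[...,1])<60)&(b[...,2]>24)&(b[...,2]<38)&(hsv[...,1]>100)&((hsv[...,0]<22)|(hsv[...,0]>165))
q=b[m]; print(len(q),np.percentile(q,[1,3,50],axis=0))
for lo in range(-26,26,8):
    s=q[(q[:,1]>=lo)&(q[:,1]<lo+8)]; print(lo,len(s),s[:,0].min() if len(s) else '')
```

```text
base [-105.99   -1.38   23.96] t 10.1 F [-7.21  0.3   5.28] yaw -9.49 z [-0.0041  0.0029 -1.    ] j [ -8.5  34.4 -19.6  36.2   0.2   1. ]
528 [[-94.05 -32.46  26.09]
 [-91.87 -31.89  26.88]
 [-66.79  -6.72  30.08]]
-26 79 -94.26701946990765
-18 66 -94.54488496283977
-10 67 -90.37783266843627
-2 63 -90.82370832000815
6 61 -91.13022203551859
14 58 -91.1930936446206
22 49 -86.96184887737425
```

The plaque is home: the force rose at exactly TCP x -106, as predicted. I back off, rise, and go above the wheel.

Request:
drive_tool:
  rows:
    - [12, 0, 0, 0, 0, 0, 1]
    - [0, 0, -50, 0, 0, 0, 1]
    - [0, 0, -50, 0, 0, 0, 1]
    - [0, 0, -50, 0, 0, 0, 1]
    - [-40, -10, 0, 0, 0, 0, 1]
    - [-40, -10, 0, 0, 0, 0, 1]
    - [-38, -12, 0, 0, 0, 0, 1]
    - [0, 0, 0, 0, 0, 0, 1]

```text
time_s: 10.95
eef_pos: [689.8, -64.8, 173.3]
ee_rot: [[-0.986, 0.167, 0.004], [0.167, 0.986, 0.001], [-0.004, 0.002, -1.0]]
force: [0.4, 0.1, 0.0]
width: -0.3
gripper_force: 0.0
```

Run:
```python
from h import *
st()
c=vision.read_camera('wrist'); np.savez('w2.npz',**{k:np.array(v) for k,v in c.items()})
save(cv2.resize(c['img'][60:260,120:390],(800,592),interpolation=cv2.INTER_CUBIC),'w2.png')
```

```text
base [  7.1  -35.88 173.29] t 10.95 F [0.39 0.22 0.05] yaw -9.63 z [ 0.0042  0.0021 -1.    ] j [-11.5  36.    8.3  62.    0.1  -1.9]
```

View pics/w2.png

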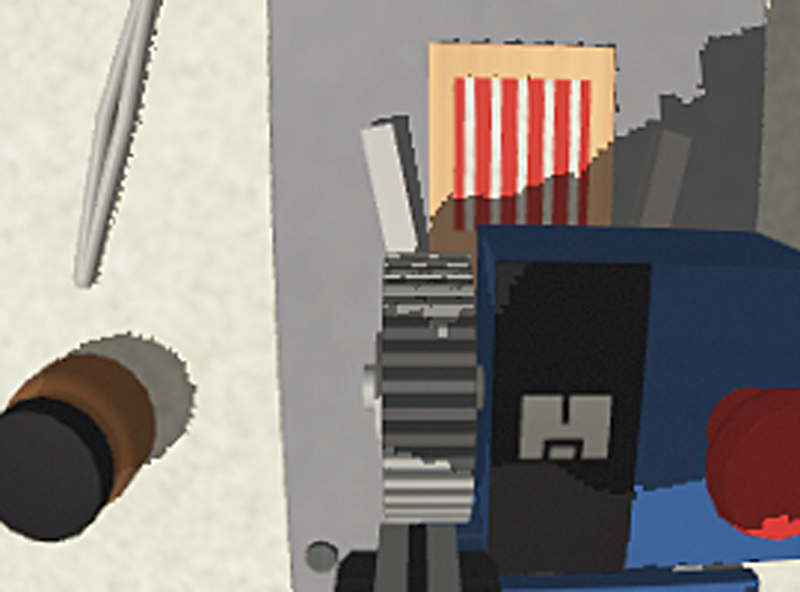

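The window (565,428) shows parts of two digits: a centre bar at the top and an arch at the bottom. So the drum is between numbers, and rolling +x will bring in the next one. I lower onto the wheel crown.

Request:
drive_tool:
  rows:
    - [15, 2, 10, 0, 0, 0, 1]
    - [0, 0, 15, 0, 0, 0, 1]
    - [0, 0, 10, 0, 0, 0, 1]
    - [0, 0, 0, 0, 0, 0, 1]

```text
time_s: 11.4
eef_pos: [669.4, -56.8, 137.7]
ee_rot: [[-0.986, 0.165, -0.002], [0.165, 0.986, 0.003], [0.003, 0.003, -1.0]]
force: [0.5, 0.2, -0.5]
width: -0.1
gripper_force: 0.0
```

Run:
```python
from h import *
st()
```

```text
base [-14.28 -31.37 137.74] t 11.4 F [ 0.47  0.25 -0.53] yaw -9.48 z [-0.0028  0.0031 -1.    ] j [-11.2  35.5   2.   56.6   0.2  -1.7]
```

Request:
drive_tool:
  rows:
    - [-6, -2, 3, 0, 0, 0, 1]
    - [0, 0, 2, 0, 0, 0, 1]
    - [0, 0, 0, 0, 0, 0, 1]

```text
time_s: 11.7
eef_pos: [676.9, -60.5, 134.3]
ee_rot: [[-0.986, 0.165, 0.001], [0.165, 0.986, 0.003], [-0.001, 0.003, -1.0]]
force: [0.0, -0.4, 0.5]
width: 0.3
gripper_force: 0.0
```

Request:
drive_tool:
  rows:
    - [0, 0, 1.5, 0, 0, 0, 1]
    - [0, 0, 0, 0, 0, 0, 1]

```text
time_s: 11.9
eef_pos: [676.5, -60.3, 132.7]
ee_rot: [[-0.986, 0.165, 0.0], [0.165, 0.986, 0.003], [0.0, 0.003, -1.0]]
force: [0.7, 0.2, -0.2]
width: 0.3
gripper_force: 0.0
```

Request:
drive_tool:
  rows:
    - [0, 0, 1.5, 0, 0, 0, 1]
    - [0, 0, 0, 0, 0, 0, 1]

```text
time_s: 12.1
eef_pos: [676.4, -60.2, 131.1]
ee_rot: [[-0.986, 0.165, 0.0], [0.165, 0.986, 0.003], [0.0, 0.003, -1.0]]
force: [0.4, 0.3, -0.0]
width: 0.5
gripper_force: 0.0
```

Request:
drive_tool:
  rows:
    - [0, 0, 1, 0, 0, 0, 1]
    - [0, 0, 0, 0, 0, 0, 1]

```text
time_s: 12.3
eef_pos: [676.4, -60.3, 130.1]
ee_rot: [[-0.986, 0.165, 0.0], [0.165, 0.986, 0.003], [0.0, 0.003, -1.0]]
force: [0.0, -0.4, 0.0]
width: -0.2
gripper_force: 0.0
```

Request:
drive_tool:
  rows:
    - [0, 0, 1, 0, 0, 0, 1]
    - [0, 0, 0, 0, 0, 0, 1]

```text
time_s: 12.5
eef_pos: [676.4, -60.3, 129.0]
ee_rot: [[-0.986, 0.165, 0.0], [0.165, 0.986, 0.003], [0.0, 0.003, -1.0]]
force: [-0.1, -0.6, 0.2]
width: 0.1
gripper_force: 0.0
```

Request:
drive_tool:
  rows:
    - [0, 0, 1, 0, 0, 0, 1]
    - [0, 0, 0, 0, 0, 0, 1]

```text
time_s: 12.7
eef_pos: [676.4, -60.3, 128.1]
ee_rot: [[-0.986, 0.165, 0.0], [0.165, 0.986, 0.003], [0.0, 0.003, -1.0]]
force: [-0.9, -0.0, -0.2]
width: 0.1
gripper_force: 0.0
```

Request:
drive_tool:
  rows:
    - [0, 0, 0.6, 0, 0, 0, 1]
    - [0, 0, 0, 0, 0, 0, 1]

```text
time_s: 12.9
eef_pos: [676.5, -60.3, 127.5]
ee_rot: [[-0.986, 0.165, 0.0], [0.165, 0.986, 0.003], [0.0, 0.003, -1.0]]
force: [0.3, 0.4, -0.9]
width: -0.3
gripper_force: 0.0
```

Request:
drive_tool:
  rows:
    - [0, 0, 0.6, 0, 0, 0, 1]
    - [0, 0, 0, 0, 0, 0, 1]

```text
time_s: 13.1
eef_pos: [676.4, -60.3, 126.9]
ee_rot: [[-0.986, 0.165, 0.0], [0.165, 0.986, 0.003], [0.0, 0.003, -1.0]]
force: [0.5, 0.2, 0.6]
width: 0.2
gripper_force: 0.0
```

Request:
drive_tool:
  rows:
    - [0, 0, 0.6, 0, 0, 0, 1]
    - [0, 0, 0, 0, 0, 0, 1]

```text
time_s: 13.3
eef_pos: [676.5, -60.3, 126.3]
ee_rot: [[-0.986, 0.165, 0.0], [0.165, 0.986, 0.003], [0.0, 0.003, -1.0]]
force: [-0.1, -0.2, 0.2]
width: -0.2
gripper_force: 0.0
```

Request:
drive_tool:
  rows:
    - [0, 0, 0.4, 0, 0, 0, 1]
    - [0, 0, 0, 0, 0, 0, 1]

```text
time_s: 13.5
eef_pos: [676.5, -60.3, 126.0]
ee_rot: [[-0.986, 0.165, 0.0], [0.165, 0.986, 0.003], [0.0, 0.003, -1.0]]
force: [-0.6, 0.7, 0.5]
width: 0.1
gripper_force: 0.0
```

Request:
drive_tool:
  rows:
    - [0, 0, 0.6, 0, 0, 0, 1]
    - [0, 0, 0, 0, 0, 0, 1]

```text
time_s: 13.7
eef_pos: [676.5, -60.3, 125.4]
ee_rot: [[-0.986, 0.165, 0.001], [0.165, 0.986, 0.003], [-0.0, 0.003, -1.0]]
force: [-0.3, -0.1, 0.5]
width: 0.0
gripper_force: 0.0
```

Request:
drive_tool:
  rows:
    - [0, 0, 0.6, 0, 0, 0, 1]
    - [0, 0, 0, 0, 0, 0, 1]

```text
time_s: 13.9
eef_pos: [676.6, -60.3, 125.2]
ee_rot: [[-0.986, 0.165, 0.001], [0.165, 0.986, 0.003], [-0.0, 0.003, -1.0]]
force: [-0.2, 0.7, 3.3]
width: -0.2
gripper_force: 1.6
```

Request:
drive_tool:
  rows:
    - [0, 0, 0.6, 0, 0, 0, 1]
    - [0, 0, 0, 0, 0, 0, 1]

```text
time_s: 14.1
eef_pos: [677.0, -60.4, 125.2]
ee_rot: [[-0.986, 0.165, 0.002], [0.165, 0.986, 0.003], [-0.001, 0.003, -1.0]]
force: [-1.5, -1.0, 5.6]
width: -0.2
gripper_force: 2.8
```

Crown found at z 125.2, with 5.6 N on it. I draw a level stroke along base +x (tool -x).

Request:
drive_tool:
  rows:
    - [-2, 0, 0, 0, 0, 0, 1]
    - [-2, 0, 0, 0, 0, 0, 1]
    - [-2, 0, 0, 0, 0, 0, 1]
    - [-2, 0, 0, 0, 0, 0, 1]
    - [-2, 0, 0, 0, 0, 0, 1]
    - [-2, 0, 0, 0, 0, 0, 1]
    - [0, 0, 0, 0, 0, 0, 1]

```text
time_s: 14.8
eef_pos: [689.1, -62.4, 125.2]
ee_rot: [[-0.986, 0.165, 0.002], [0.165, 0.986, 0.003], [-0.002, 0.003, -1.0]]
force: [-1.2, 0.6, 4.7]
width: -0.5
gripper_force: 2.8
```

```bash
cat >> h.py <<'E'
def wproj(c,pb):  # base point -> wrist fisheye pixel
    p=np.array(c['R'])@(B@np.array(pb,float)+O)+np.array(c['t']); th=np.arctan2(np.hypot(p[0],p[1]),p[2]); ph=np.arctan2(p[1],p[0])
    return np.array([c['fx']*th*np.cos(ph)+c['cx'],c['fy']*th*np.sin(ph)+c['cy']])
def window(n,z=121.2,s=14):
    # rectified top view of the window, rotated so that base +x is up, base +y is left
    c=vision.read_camera('wrist'); xs=np.arange(20,-20,-1/s); ys=np.arange(18,-18,-1/s)
    g=np.array([[wproj(c,(x,y,z)) for y in ys[::4]] for x in xs[::4]],np.float32)
    g=cv2.resize(g,(len(ys),len(xs)))
    im=cv2.remap(c['img'],g[...,0],g[...,1],cv2.INTER_CUBIC); save(im,n); return im
E
python3 - <<'E'
from h import *
st(); window('n1.png')
E
```

```text
base [  6.03 -33.71 125.21] t 14.8 F [-1.31  0.41  4.66] yaw -9.5 z [ 0.0017  0.0029 -1.    ] j [-11.4  38.    4.6  56.5   0.2  -1.9]
```

View pics/n1.png

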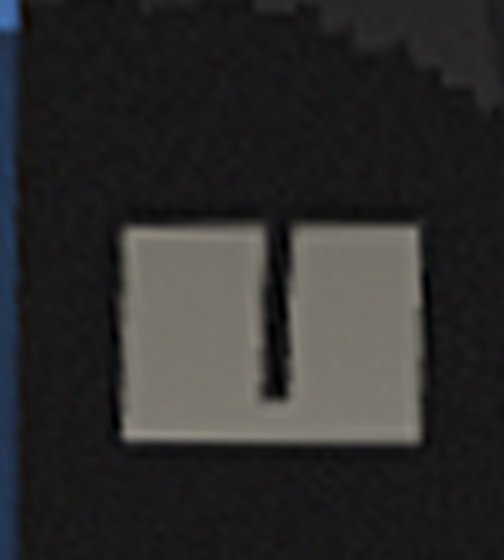

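The rectified window shows a plain bar, which is the "1", slightly past centre (its end is at row 400 and the window spans rows 225–440). The 7 is four numbers back (at -1.885), so I stroke toward base -x.

Request:
drive_tool:
  rows:
    - [3, 0, 0, 0, 0, 0, 1]
    - [3, 0, 0, 0, 0, 0, 1]
    - [3, 0, 0, 0, 0, 0, 1]
    - [3, 0, 0, 0, 0, 0, 1]
    - [3, 0, 0, 0, 0, 0, 1]
    - [0, 0, 0, 0, 0, 0, 1]

```text
time_s: 15.45
eef_pos: [673.8, -59.8, 125.1]
ee_rot: [[-0.986, 0.165, 0.002], [0.165, 0.986, 0.003], [-0.001, 0.003, -1.0]]
force: [0.1, -0.4, 6.2]
width: 0.2
gripper_force: 3.1
```

Request:
drive_tool:
  rows:
    - [0, 0, -4, 0, 0, 0, 1]
    - [-9, 0, 0, 0, 0, 0, 1]
    - [-9, 0, 0, 0, 0, 0, 1]
    - [0, 0, 2, 0, 0, 0, 1]
    - [0, 0, 1, 0, 0, 0, 1]
    - [0, 0, 0.5, 0, 0, 0, 1]
    - [0, 0, 0.4, 0, 0, 0, 1]
    - [0, 0, 0, 0, 0, 0, 1]

```text
time_s: 16.25
eef_pos: [691.2, -62.8, 125.2]
ee_rot: [[-0.986, 0.165, 0.001], [0.165, 0.986, 0.003], [-0.001, 0.003, -1.0]]
force: [0.4, -0.9, 5.3]
width: 0.1
gripper_force: 2.7
```

```bash
cat >> h.py <<'E'
def asc(n):
    im=cv2.cvtColor(window(n),cv2.COLOR_RGB2GRAY)[210:455,105:435]; im=cv2.resize(im,(33,24),interpolation=cv2.INTER_AREA)
    for i,r in enumerate(im): print('%4d '%(210+i*245/24)+''.join('#' if v<70 else '.' for v in r))
E
python3 - <<'E'
from h import *
st(); asc('n2.png')
E
```

```text
base [  8.17 -33.7  125.17] t 16.25 F [ 0.51 -0.86  5.34] yaw -9.5 z [ 8.0e-04  2.8e-03 -1.0e+00] j [-11.3  38.3   5.1  56.8   0.2  -1.8]
 210 #################################
 220 ###.......####.......####......##
 230 ##.........##.........##........#
 240 ##.........##.........##........#
 250 ##.........##........###........#
 261 ##........###........###........#
 271 ##........###........###........#
 281 ##........###........###........#
 291 ##........####.#########........#
 301 ##........##############........#
 312 ##........##############........#
 322 ##..............................#
 332 ##..............................#
 342 ##..............................#
 352 ##.............................##
 363 ##..............................#
 373 ##..............................#
 383 ##..............##..............#
 393 ##..............###.............#
 403 ##..............###.............#
 414 ##..............###.............#
 424 ##..............###.............#
 434 ##..............###............##
 444 #################################
```

Request:
drive_tool:
  rows:
    - [3, 0, 0, 0, 0, 0, 1]
    - [3, 0, 0, 0, 0, 0, 1]
    - [3, 0, 0, 0, 0, 0, 1]
    - [3, 0, 0, 0, 0, 0, 1]
    - [3, 0, 0, 0, 0, 0, 1]
    - [3, 0, 0, 0, 0, 0, 1]
    - [0, 0, 0, 0, 0, 0, 1]

```text
time_s: 17.0
eef_pos: [673.3, -59.8, 125.0]
ee_rot: [[-0.986, 0.165, 0.001], [0.165, 0.986, 0.003], [-0.001, 0.003, -1.0]]
force: [-0.0, -0.3, 7.3]
width: 0.0
gripper_force: 3.2
```

Request:
drive_tool:
  rows:
    - [0, 0, -4, 0, 0, 0, 1]
    - [-9, 0, 0, 0, 0, 0, 1]
    - [-9, 0, 0, 0, 0, 0, 1]
    - [0, 0, 2, 0, 0, 0, 1]
    - [0, 0, 1, 0, 0, 0, 1]
    - [0, 0, 0.5, 0, 0, 0, 1]
    - [0, 0, 0.5, 0, 0, 0, 1]
    - [0, 0, 0, 0, 0, 0, 1]

```text
time_s: 17.8
eef_pos: [691.0, -62.7, 125.2]
ee_rot: [[-0.986, 0.165, 0.001], [0.165, 0.986, 0.003], [-0.0, 0.003, -1.0]]
force: [-0.7, -0.3, 6.2]
width: 0.2
gripper_force: 3.0
```

Run:
```python
from h import *
st(); asc('n3.png')
```

```text
base [  7.94 -33.65 125.15] t 17.8 F [-0.64 -0.46  6.18] yaw -9.5 z [ 4.0e-04  2.8e-03 -1.0e+00] j [-11.3  38.3   5.1  56.8   0.2  -1.8]
 210 #################################
 220 ##...................###.......##
 230 ##....................##........#
 240 ##....................##........#
 250 ##.........#.......#.###........#
 261 ##.........#############........#
 271 ##.........#############........#
 281 ##..............................#
 291 ##..............................#
 301 ##..............................#
 312 ##..............................#
 322 ##..............................#
 332 ##........##############........#
 342 ##........##############........#
 352 ##........##############........#
 363 ##........###........###.......##
 373 ##........###........###.......##
 383 ##........###........###........#
 393 ##........###........###........#
 403 ##........###........###........#
 414 ##.........##........###........#
 424 ##.........##........###........#
 434 ##........###........###........#
 444 #################################
```

No slip so far. I continue with a slightly lighter touch: the 7 is about 59 mm of rim away, so three strokes of 17 mm and then a fine one.

Request:
drive_tool:
  rows:
    - [3, 0, -0.3, 0, 0, 0, 1]
    - [3, 0, 0, 0, 0, 0, 1]
    - [3, 0, 0, 0, 0, 0, 1]
    - [3, 0, 0, 0, 0, 0, 1]
    - [3, 0, 0, 0, 0, 0, 1]
    - [2, 0, 0, 0, 0, 0, 1]
    - [0, 0, 0, 0, 0, 0, 1]

```text
time_s: 18.55
eef_pos: [674.2, -59.9, 125.1]
ee_rot: [[-0.986, 0.165, 0.001], [0.165, 0.986, 0.003], [-0.0, 0.003, -1.0]]
force: [-0.2, -0.6, 5.8]
width: -0.0
gripper_force: 3.0
```

Request:
drive_tool:
  rows:
    - [0, 0, -4, 0, 0, 0, 1]
    - [-9, 0, 0, 0, 0, 0, 1]
    - [-8, 0, 0, 0, 0, 0, 1]
    - [0, 0, 2, 0, 0, 0, 1]
    - [0, 0, 1, 0, 0, 0, 1]
    - [0, 0, 0.5, 0, 0, 0, 1]
    - [0, 0, 0.5, 0, 0, 0, 1]
    - [0, 0, 0, 0, 0, 0, 1]

```text
time_s: 19.35
eef_pos: [691.2, -62.8, 125.2]
ee_rot: [[-0.986, 0.165, 0.001], [0.165, 0.986, 0.003], [-0.0, 0.003, -1.0]]
force: [-0.2, -0.6, 4.8]
width: 0.3
gripper_force: 2.3
```

Request:
drive_tool:
  rows:
    - [3, 0, 0, 0, 0, 0, 1]
    - [3, 0, 0, 0, 0, 0, 1]
    - [3, 0, 0, 0, 0, 0, 1]
    - [3, 0, 0, 0, 0, 0, 1]
    - [3, 0, 0, 0, 0, 0, 1]
    - [2, 0, 0, 0, 0, 0, 1]
    - [0, 0, 0, 0, 0, 0, 1]

```text
time_s: 20.05
eef_pos: [674.3, -59.9, 125.1]
ee_rot: [[-0.986, 0.165, 0.001], [0.165, 0.986, 0.003], [-0.0, 0.003, -1.0]]
force: [-0.3, -0.5, 6.3]
width: 0.4
gripper_force: 3.0
```

Request:
drive_tool:
  rows:
    - [0, 0, -4, 0, 0, 0, 1]
    - [-9, 0, 0, 0, 0, 0, 1]
    - [-8, 0, 0, 0, 0, 0, 1]
    - [0, 0, 2, 0, 0, 0, 1]
    - [0, 0, 1, 0, 0, 0, 1]
    - [0, 0, 0.5, 0, 0, 0, 1]
    - [0, 0, 0.5, 0, 0, 0, 1]
    - [0, 0, 0, 0, 0, 0, 1]

```text
time_s: 20.85
eef_pos: [691.2, -62.8, 125.2]
ee_rot: [[-0.986, 0.165, 0.001], [0.165, 0.986, 0.003], [-0.0, 0.003, -1.0]]
force: [0.2, 0.3, 4.3]
width: 0.1
gripper_force: 2.2
```

Run:
```python
from h import *
st(); asc('n4.png')
```

```text
base [  8.2  -33.69 125.21] t 20.85 F [0.19 0.38 4.26] yaw -9.5 z [ 4.0e-04  2.9e-03 -1.0e+00] j [-11.3  38.3   5.1  56.8   0.2  -1.8]
 210 #################################
 220 ##........##############.......##
 230 ##.........#############........#
 240 ##.........#############........#
 250 ##.........##........###........#
 261 ##........###........###........#
 271 ##........###........###........#
 281 ##........###........###........#
 291 ##........##############........#
 301 ##........##############........#
 312 ##........##############........#
 322 ##........###........###........#
 332 ##........###........###........#
 342 ##........###........###........#
 352 ##........###........###........#
 363 ##........###........###........#
 373 ##........###........###.......##
 383 ##........##############........#
 393 ##........##############........#
 403 ##.........###..................#
 414 ##..............................#
 424 ##..............................#
 434 ##.............................##
 444 #################################
```

Request:
drive_tool:
  rows:
    - [3, 0, 0, 0, 0, 0, 1]
    - [3, 0, 0, 0, 0, 0, 1]
    - [3, 0, 0, 0, 0, 0, 1]
    - [3, 0, 0, 0, 0, 0, 1]
    - [3, 0, 0, 0, 0, 0, 1]
    - [2, 0, 0, 0, 0, 0, 1]
    - [0, 0, 0, 0, 0, 0, 1]

```text
time_s: 21.6
eef_pos: [674.4, -59.9, 125.1]
ee_rot: [[-0.986, 0.165, 0.001], [0.165, 0.986, 0.003], [-0.001, 0.003, -1.0]]
force: [-0.4, 0.0, 5.6]
width: 0.1
gripper_force: 3.0
```

Request:
drive_tool:
  rows:
    - [0, 0, -4, 0, 0, 0, 1]
    - [-7, 0, 0, 0, 0, 0, 1]
    - [-6, 0, 0, 0, 0, 0, 1]
    - [0, 0, 2, 0, 0, 0, 1]
    - [0, 0, 1, 0, 0, 0, 1]
    - [0, 0, 0.5, 0, 0, 0, 1]
    - [0, 0, 0.6, 0, 0, 0, 1]
    - [0, 0, 0, 0, 0, 0, 1]

```text
time_s: 22.4
eef_pos: [687.6, -62.2, 125.2]
ee_rot: [[-0.986, 0.165, 0.001], [0.165, 0.986, 0.003], [-0.001, 0.003, -1.0]]
force: [0.6, 0.3, 5.2]
width: -0.1
gripper_force: 2.4
```

Request:
drive_tool:
  rows:
    - [2, 0, 0, 0, 0, 0, 1]
    - [2, 0, 0, 0, 0, 0, 1]
    - [2, 0, 0, 0, 0, 0, 1]
    - [0, 0, 0, 0, 0, 0, 1]

```text
time_s: 22.8
eef_pos: [681.6, -61.2, 125.2]
ee_rot: [[-0.986, 0.165, 0.002], [0.165, 0.986, 0.003], [-0.001, 0.003, -1.0]]
force: [0.6, -0.4, 6.1]
width: 0.0
gripper_force: 2.9
```

Run:
```python
from h import *
st(); asc('n5.png')
```

```text
base [ -1.52 -33.69 125.19] t 22.8 F [ 0.69 -0.27  6.13] yaw -9.5 z [ 0.0013  0.0028 -1.    ] j [-11.4  37.2   3.1  55.9   0.2  -1.9]
 210 #################################
 220 #######.#..######################
 230 ##..............................#
 240 ##.........#############........#
 250 ##.........#############.......##
 261 ##...................###........#
 271 ##....................##........#
 281 ##...................###........#
 291 ##...................###.......##
 301 ##...................###.......##
 312 ##...................###........#
 322 ##...................###.......##
 332 ##...................###.......##
 342 ##...................###.......##
 352 ##...................###........#
 363 ##...................###........#
 373 ##...................###........#
 383 ##...................###........#
 393 ##...................###........#
 403 ##...................###........#
 414 ##..............................#
 424 ##..............................#
 434 ##..............................#
 444 #################################
```

The 7 stands in the window, near centre. I check it from straight above, free of parallax.

Request:
drive_tool:
  rows:
    - [0, 0, -10, 0, 0, 0, 1]
    - [0, 0, -45, 0, 0, 0, 1]
    - [-40, 17, 0, 0, 0, 0, 1]
    - [-40, 18, 0, 0, 0, 0, 1]
    - [0, 0, 0, 0, 0, 0, 1]
    - [0, 0, 0, 0, 0, 0, 1]
    - [0, 0, 0, 0, 0, 0, 1]

```text
time_s: 23.55
eef_pos: [764.5, -40.0, 179.0]
ee_rot: [[-0.986, 0.165, -0.002], [0.165, 0.986, 0.003], [0.003, 0.003, -1.0]]
force: [-0.7, 0.4, 0.0]
width: 0.1
gripper_force: 0.0
```

Run:
```python
from h import *
st(); im=window('n6.png')
c=vision.read_camera('wrist'); print('cam',tobase(-np.array(c['R']).T@c['t']))
g=cv2.cvtColor(im,cv2.COLOR_RGB2GRAY)
print(g.shape); h=cv2.resize(g,(42,56),interpolation=cv2.INTER_AREA)
for i in range(8,48): print('%4d '%(i*10)+''.join('#' if v<75 else '.' for v in h[i]))
```

```text
base [ 76.7    0.97 178.97] t 23.55 F [-0.73  0.3   0.01] yaw -9.51 z [-0.0027  0.0027 -1.    ] j [-8.6 45.1 25.9 70.9  0.2  0.9]
cam [-7.19428465e+00 -2.20354512e-01  3.21531981e+02]
(560, 504)
  80 ##########################################
  90 ##########################################
 100 .#########################################
 110 .#########################################
 120 .#########################################
 130 .#########################################
 140 .#########################################
 150 .#########################################
 160 .#########################################
 170 .#########################################
 180 .#########################################
 190 .#########################################
 200 #########.......############.......#######
 210 #########.......###########........#######
 220 #########................##........#######
 230 #########.................#........#######
 240 #########.................#........#######
 250 #########.................#........#######
 260 #########.................#.......##
[... 314 characters left out ...]
............#........#######
 340 .########.................#........#######
 350 .########.................#........#######
 360 .########.................#........#######
 370 #########.................#........#######
 380 #########..........................#######
 390 #########..........................#######
 400 #########..........................#######
 410 #########..........................#######
 420 #########..........................#######
 430 ###########.......................########
 440 ##########################################
 450 .#########################################
 460 .#########################################
 470 .#########################################
```

View pics/n6.png

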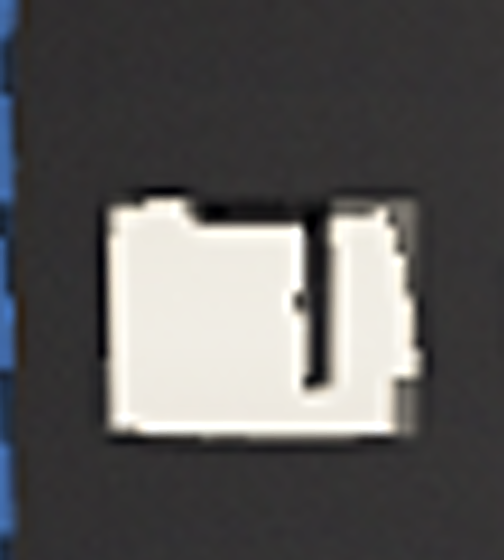

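Seen from above, the window spans rows 198–434 (centre 316). The 7 spans about 203–388 (centre about 296), so it is about 1.4 mm too far toward +x. I'll roll the crown about 1.8 mm more toward -x.

Request:
drive_tool:
  rows:
    - [37, -17, 0, 0, 0, 0, 1]
    - [36, -18, 0, 0, 0, 0, 1]
    - [0, 0, 30, 0, 0, 0, 1]
    - [0, 0, 17, 0, 0, 0, 1]
    - [0, 0, 3, 0, 0, 0, 1]
    - [0, 0, 0, 0, 0, 0, 1]
    - [0, 0, 0, 0, 0, 0, 1]

```text
time_s: 24.35
eef_pos: [689.0, -62.5, 131.1]
ee_rot: [[-0.986, 0.165, 0.003], [0.165, 0.986, 0.002], [-0.002, 0.003, -1.0]]
force: [-0.1, -0.4, -0.3]
width: 0.1
gripper_force: 0.0
```

Run:
```python
from h import *
st(); asc('n7.png')
```

```text
base [  5.98 -33.75 131.11] t 24.35 F [ 0.01 -0.41 -0.32] yaw -9.5 z [ 0.0021  0.0029 -1.    ] j [-11.4  37.7   4.9  57.1   0.2  -1.9]
 210 #################################
 220 ##.........######################
 230 ##.........#############........#
 240 ##.........#############.......##
 250 ##.........#############........#
 261 ##...................###........#
 271 ##...................###.......##
 281 ##...................###.......##
 291 ##...................###........#
 301 ##...................###........#
 312 ##...................###........#
 322 ##...................###........#
 332 ##...................###........#
 342 ##...................###........#
 352 ##...................###........#
 363 ##...................###........#
 373 ##...................###........#
 383 ##...................###........#
 393 ##...................###........#
 403 ##...................###........#
 414 ##..............................#
 424 ##..............................#
 434 ##.............................##
 444 #################################
```

Request:
drive_tool:
  rows:
    - [0, 0, 3, 0, 0, 0, 1]
    - [0, 0, 1.5, 0, 0, 0, 1]
    - [0, 0, 0, 0, 0, 0, 1]
    - [0, 0, 0, 0, 0, 0, 1]

```text
time_s: 24.8
eef_pos: [688.7, -62.3, 125.3]
ee_rot: [[-0.986, 0.165, 0.001], [0.165, 0.986, 0.003], [-0.001, 0.003, -1.0]]
force: [0.1, -0.2, 1.6]
width: 0.1
gripper_force: 0.9
```

Request:
drive_tool:
  rows:
    - [0, 0, 0.8, 0, 0, 0, 1]
    - [0, 0, 0, 0, 0, 0, 1]

```text
time_s: 25.0
eef_pos: [688.8, -62.3, 125.3]
ee_rot: [[-0.986, 0.165, 0.002], [0.165, 0.986, 0.003], [-0.001, 0.003, -1.0]]
force: [-0.1, 0.8, 6.0]
width: 0.1
gripper_force: 2.7
```

Request:
drive_tool:
  rows:
    - [1, 0, 0, 0, 0, 0, 1]
    - [0.8, 0, 0, 0, 0, 0, 1]
    - [0, 0, 0, 0, 0, 0, 1]
    - [0, 0, -2, 0, 0, 0, 1]
    - [0, 0, -10, 0, 0, 0, 1]
    - [0, 0, -30, 0, 0, 0, 1]
    - [-40, 17, -14, 0, 0, 0, 1]
    - [-35, 18, 0, 0, 0, 0, 1]

```text
time_s: 25.8
eef_pos: [767.6, -40.6, 184.3]
ee_rot: [[-0.986, 0.167, 0.004], [0.167, 0.986, 0.002], [-0.004, 0.003, -1.0]]
force: [2.2, -0.3, -0.0]
width: 0.1
gripper_force: 0.0
```

Request:
drive_tool:
  rows:
    - [0, 0, 0, 0, 0, 0, 1]
    - [0, 0, 0, 0, 0, 0, 1]
    - [0, 0, 0, 0, 0, 0, 1]

```text
time_s: 26.1
eef_pos: [765.0, -40.1, 179.8]
ee_rot: [[-0.986, 0.165, -0.002], [0.165, 0.986, 0.003], [0.002, 0.003, -1.0]]
force: [0.0, 0.3, -1.0]
width: -0.1
gripper_force: 0.0
```

Run:
```python
from h import *
st(); im=window('n8.png')
c=vision.read_camera('wrist'); print('cam',tobase(-np.array(c['R']).T@c['t']))
g=cv2.cvtColor(im,cv2.COLOR_RGB2GRAY)
h=cv2.resize(g,(42,56),interpolation=cv2.INTER_AREA)
for i in range(16,46): print('%4d '%(i*10)+''.join('#' if v<75 else '.' for v in h[i]))
for x in (150,240,315): print(x,g[180:450:4,x].tolist())
```

```text
base [ 77.22   0.9  179.78] t 26.1 F [-0.02  0.33 -1.04] yaw -9.51 z [-0.0022  0.0027 -1.    ] j [-8.6 45.1 26.1 71.1  0.2  0.9]
cam [-6.77915010e+00 -2.67597412e-01  3.22081174e+02]
 160 .#########################################
 170 .#########################################
 180 .#########################################
 190 .#########################################
 200 #########..........................#######
 210 #########........######...#........#######
 220 #########........##########........#######
 230 #########................##........#######
 240 #########.................#........#######
 250 #########.................#........#######
 260 #########.................#........#######
 270 #########.................#........#######
 280 #########.................#........#######
 290 .########.................#.......########
 300 .########.................#........#######
 310 .########.................#........#######
 320 .########................##........#######
 330 .########.................#........#######
 340 .########.................#........#######
 350 
[... 762 characters left out ...]
 235, 235, 234, 234, 234, 234, 234, 233, 233, 232, 232, 234, 237, 254, 255, 224, 119, 19, 4, 37]
240 [49, 49, 47, 47, 60, 80, 91, 86, 72, 55, 41, 17, 0, 8, 109, 229, 255, 254, 241, 238, 236, 235, 236, 236, 236, 236, 237, 237, 237, 236, 236, 236, 237, 237, 237, 237, 237, 237, 237, 237, 237, 237, 237, 237, 237, 237, 236, 236, 236, 235, 235, 235, 234, 234, 234, 234, 233, 232, 233, 233, 237, 254, 255, 217, 101, 9, 6, 41]
315 [49, 48, 44, 42, 59, 86, 101, 95, 71, 38, 6, 0, 6, 23, 29, 29, 27, 23, 20, 19, 18, 18, 18, 19, 19, 19, 19, 20, 22, 23, 24, 23, 24, 28, 31, 31, 29, 28, 31, 32, 30, 26, 23, 22, 22, 22, 22, 21, 21, 20, 21, 17, 1, 1, 38, 84, 104, 88, 104, 166, 226, 255, 255, 218, 103, 16, 8, 39]
```

The 7 is now within about 0.5–1 mm of centre (0.02–0.036 rad, tolerance 0.09). Next is the knob, expected top at z ≈ 151.

Request:
drive_tool:
  rows:
    - [40, 22, 0, 0, 0, 0, 1]
    - [37, 23, 0, 0, 0, 0, 1]
    - [0, 0, 20, 0, 0, 0, 1]
    - [0, 0, 0, 0, 0, 0, 1]
    - [0, 0, 0, 0, 0, 0, 1]
    - [0, 0, 0, 0, 0, 0, 1]

```text
time_s: 26.8
eef_pos: [698.7, 16.3, 161.6]
ee_rot: [[-0.986, 0.166, 0.002], [0.166, 0.986, 0.003], [-0.002, 0.003, -1.0]]
force: [0.9, -0.8, -0.1]
width: -0.2
gripper_force: 0.0
```

Run:
```python
from h import *
st()
c=vision.read_camera('side'); d=c['depth']; v,u=np.mgrid[:384,:512]
X=(np.stack([(u-c['cx'])/c['fx']*d,(v-c['cy'])/c['fy']*d,d],-1)-np.array(c['t']))@np.array(c['R'])
b=(X-O)@B; hsv=cv2.cvtColor(c['img'],cv2.COLOR_RGB2HSV)
m=(d>0)&(b[...,0]>-190)&(b[...,0]<-40)&(abs(b[...,1])<60)&(b[...,2]>24)&(b[...,2]<38)&(hsv[...,1]>90)&((hsv[...,0]<22)|(hsv[...,0]>165))
q=b[m]
for lo in range(-30,30,8):
    s=q[(q[:,1]>=lo)&(q[:,1]<lo+8)]; print(lo,len(s),s[:,0].min().round(1) if len(s) else '')
```

```text
base [  2.47  45.49 161.62] t 26.8 F [ 1.05 -0.6  -0.08] yaw -9.57 z [ 0.0018  0.0031 -1.    ] j [-4.8 37.2  8.7 61.3  0.2  4.8]
-30 89 -94.0
-22 70 -94.4
-14 78 -94.8
-6 71 -94.9
2 70 -95.2
10 71 -95.5
18 78 -95.9
26 20 -89.3
```

Run:
```python
from h import *
def rect(c,z,x0,x1,y0,y1,s):
    xs=np.arange(x1,x0,-1/s); ys=np.arange(y1,y0,-1/s)
    g=np.array([[wproj(c,(x,y,z)) for y in ys[::4]] for x in xs[::4]],np.float32)
    g=cv2.resize(g,(len(ys),len(xs))); return cv2.remap(c['img'],g[...,0],g[...,1],cv2.INTER_LINEAR),xs,ys
for c in (dict(np.load('w2.npz')),vision.read_camera('wrist')):
    im,xs,ys=rect(c,30,-110,-50,-45,45,8)
    sat=cv2.cvtColor(im,cv2.COLOR_RGB2HSV)[...,1].astype(float); sat=cv2.GaussianBlur(sat,(0,0),3)
    def fit(a,b):
        A=np.polyfit(a,b,1); r=b-np.polyval(A,a); k=abs(r)<2*r.std()+.05; return np.polyfit(a[k],b[k],1).round(4),round(r[k].std(),2),len(a)
    # near edge: strongest vertical gradient in each column (x from -105..-85)
    G=np.gradient(sat,axis=0); H=np.gradient(sat,axis=1)
    rows=np.where((xs<-86)&(xs>-108))[0]; cols=np.where(abs(ys)<25)[0]
    e=[xs[rows[np.argmax(-G[rows,j])]] for j in cols]; print('near edge x=f(y)',fit(ys[cols],np.array(e)))
    r2=np.where((xs<-75)&(xs>-92))[0]
    for nm,lo,hi,sg in(('left',22,38,1),('right',-38,-22,-1)):
        cc=np.where((ys>lo)&(ys<hi))[0]; e=[ys[cc[np.argmax(sg*H[i,cc])]] for i in r2]; print(nm,'y=f(x)',fit(xs[r2],np.array(e)))
    # bed right/left edge at z 22
    im,xs,ys=rect(c,22,-110,0,-100,-70,8); g=cv2.GaussianBlur(cv2.cvtColor(im,cv2.COLOR_RGB2GRAY).astype(float),(0,0),3); H=np.gradient(g,axis=1)
    e=ys[np.argmax(H,axis=1)]; print('bed right',fit(xs,e))
```

```text
near edge x=f(y) (array([-1.10000e-03, -9.81887e+01]), np.float64(0.24), 399)
left y=f(x) (array([1.70000e-03, 2.76827e+01]), np.float64(0.16), 135)
right y=f(x) (array([  0.0355, -29.8868]), np.float64(0.08), 135)
bed right (array([-6.00000e-04, -8.52875e+01]), np.float64(0.24), 880)
near edge x=f(y) (array([-2.40000e-03, -9.81856e+01]), np.float64(0.28), 399)
left y=f(x) (array([9.10000e-03, 2.88216e+01]), np.float64(0.04), 135)
right y=f(x) (array([-1.64000e-02, -3.39563e+01]), np.float64(0.07), 135)
bed right (array([-4.8000e-03, -8.4331e+01]), np.float64(0.45), 880)
```

The plaque is square (near-edge slope about -0.002) and home. Now I find the knob by touch.

Request:
drive_tool:
  rows:
    - [0, 0, 4, 0, 0, 0, 1]
    - [0, 0, 2, 0, 0, 0, 1]
    - [0, 0, 0, 0, 0, 0, 1]
    - [0, 0, 0, 0, 0, 0, 1]

```text
time_s: 27.3
eef_pos: [697.7, 17.2, 154.2]
ee_rot: [[-0.986, 0.165, -0.0], [0.165, 0.986, 0.003], [0.0, 0.003, -1.0]]
force: [-0.4, 0.3, 1.3]
width: 0.1
gripper_force: 0.0
```

Request:
drive_tool:
  rows:
    - [0, 0, 1, 0, 0, 0, 1]
    - [0, 0, 1, 0, 0, 0, 1]
    - [0, 0, 0, 0, 0, 0, 1]

```text
time_s: 27.6
eef_pos: [697.7, 17.2, 152.3]
ee_rot: [[-0.986, 0.165, 0.0], [0.165, 0.986, 0.003], [0.0, 0.003, -1.0]]
force: [0.4, 0.2, -0.4]
width: -0.2
gripper_force: 0.0
```

Request:
drive_tool:
  rows:
    - [0, 0, 1, 0, 0, 0, 1]
    - [0, 0, 0, 0, 0, 0, 1]

```text
time_s: 27.8
eef_pos: [697.8, 17.2, 151.4]
ee_rot: [[-0.986, 0.165, 0.0], [0.165, 0.986, 0.003], [0.0, 0.003, -1.0]]
force: [0.2, -0.7, -0.5]
width: -0.0
gripper_force: 0.0
```

Request:
drive_tool:
  rows:
    - [0, 0, 1, 0, 0, 0, 1]
    - [0, 0, 1, 0, 0, 0, 1]
    - [0, 0, 2, 0, 0, 0, 1]
    - [0, 0, 2, 0, 0, 0, 1]
    - [0, 0, 2, 0, 0, 0, 1]
    - [0, 0, 2, 0, 0, 0, 1]
    - [0, 0, 2, 0, 0, 0, 1]
    - [0, 0, 0, 0, 0, 0, 1]

```text
time_s: 28.6
eef_pos: [697.9, 17.2, 141.3]
ee_rot: [[-0.986, 0.165, 0.002], [0.165, 0.986, 0.003], [-0.001, 0.003, -1.0]]
force: [-4.2, -0.3, 10.1]
width: 0.1
gripper_force: 5.0
```

Request:
drive_tool:
  rows:
    - [0, 0, 1, 0, 0, 0, 1]
    - [0, 0, 1, 0, 0, 0, 1]
    - [0, 0, 1, 0, 0, 0, 1]
    - [0, 0, 1, 0, 0, 0, 1]
    - [0, 0, 0, 0, 0, 0, 1]

```text
time_s: 29.1
eef_pos: [697.9, 17.3, 137.6]
ee_rot: [[-0.986, 0.165, 0.002], [0.165, 0.986, 0.003], [-0.001, 0.003, -1.0]]
force: [-4.2, 0.5, 10.9]
width: 0.3
gripper_force: 5.3
```

Request:
drive_tool:
  rows:
    - [0, 0, 1, 0, 0, 0, 1]
    - [0, 0, 1, 0, 0, 0, 1]
    - [0, 0, 0, 0, 0, 0, 1]

```text
time_s: 29.4
eef_pos: [697.9, 17.2, 135.9]
ee_rot: [[-0.986, 0.165, 0.002], [0.165, 0.986, 0.003], [-0.002, 0.003, -1.0]]
force: [-5.8, 0.7, 11.0]
width: -0.0
gripper_force: 5.5
```

Request:
drive_tool:
  rows:
    - [0, 0, 1, 0, 0, 0, 1]
    - [0, 0, 0, 0, 0, 0, 1]

```text
time_s: 29.6
eef_pos: [697.9, 17.2, 135.8]
ee_rot: [[-0.986, 0.165, 0.003], [0.165, 0.986, 0.002], [-0.002, 0.003, -1.0]]
force: [-6.2, 0.2, 15.5]
width: 0.1
gripper_force: 8.0
```

Request:
drive_tool:
  rows:
    - [0, 0, 1, 0, 0, 0, 1]
    - [0, 0, 0, 0, 0, 0, 1]

```text
time_s: 29.8
eef_pos: [697.9, 17.3, 135.8]
ee_rot: [[-0.986, 0.165, 0.003], [0.165, 0.986, 0.002], [-0.003, 0.003, -1.0]]
force: [-8.1, -0.8, 20.4]
width: -0.0
gripper_force: 10.2
```

The type bears on the plaque at z 135.8, with about 9 N. I add about 10 N, hold, then ease off.

Request:
drive_tool:
  rows:
    - [0, 0, 1, 0, 0, 0, 1]
    - [0, 0, 1, 0, 0, 0, 1]
    - [0, 0, 0, 0, 0, 0, 1]
    - [0, 0, 0, 0, 0, 0, 1]
    - [0, 0, 0, 0, 0, 0, 1]
    - [0, 0, 0, 0, 0, 0, 1]
    - [0, 0, 0, 0, 0, 0, 1]

```text
time_s: 30.5
eef_pos: [697.9, 17.3, 135.7]
ee_rot: [[-0.986, 0.165, 0.004], [0.165, 0.986, 0.002], [-0.004, 0.003, -1.0]]
force: [-13.0, 0.5, 29.1]
width: 0.2
gripper_force: 14.7
```

Request:
drive_tool:
  rows:
    - [0, 0, -2, 0, 0, 0, 1]
    - [0, 0, -3, 0, 0, 0, 1]
    - [0, 0, -3, 0, 0, 0, 1]
    - [0, 0, -3, 0, 0, 0, 1]
    - [0, 0, -3, 0, 0, 0, 1]
    - [0, 0, -3, 0, 0, 0, 1]
    - [0, 0, -4, 0, 0, 0, 1]
    - [0, 0, -4, 0, 0, 0, 1]

```text
time_s: 31.3
eef_pos: [697.9, 17.2, 155.0]
ee_rot: [[-0.986, 0.165, 0.001], [0.165, 0.986, 0.003], [-0.001, 0.003, -1.0]]
force: [-0.2, 0.2, 0.3]
width: -0.1
gripper_force: 0.0
```

Request:
drive_tool:
  rows:
    - [0, 0, -20, 0, 0, 0, 1]
    - [0, 0, -20, 0, 0, 0, 1]
    - [-40, -22, 0, 0, 0, 0, 1]
    - [-37, -23, 0, 0, 0, 0, 1]
    - [0, 0, 0, 0, 0, 0, 1]
    - [0, 0, 0, 0, 0, 0, 1]
    - [0, 0, 0, 0, 0, 0, 1]

```text
time_s: 32.0
eef_pos: [765.5, -39.4, 193.8]
ee_rot: [[-0.986, 0.165, -0.001], [0.165, 0.986, 0.003], [0.001, 0.003, -1.0]]
force: [-1.4, 0.0, -0.2]
width: -0.1
gripper_force: 0.0
```

Run:
```python
from h import *
st(); im=window('n9.png'); g=cv2.cvtColor(im,cv2.COLOR_RGB2GRAY)
h=cv2.resize(g,(42,56),interpolation=cv2.INTER_AREA)
for i in range(17,46): print('%4d '%(i*10)+''.join('#' if v<75 else '.' for v in h[i]))
c=vision.read_camera('side'); save(cv2.resize(c['img'][170:340,200:430],(800,591),interpolation=cv2.INTER_CUBIC),'fin.png')
```

```text
base [ 77.62   1.66 193.79] t 32.0 F [-1.35 -0.22 -0.16] yaw -9.48 z [-0.0015  0.0032 -1.    ] j [-8.5 44.9 27.6 72.8  0.2  0.9]
 170 .#########################################
 180 .#########################################
 190 .#########################################
 200 ##########.........................#######
 210 #########........######..###.......#######
 220 #########........##########........#######
 230 #########........##########........#######
 240 #########.................#........#######
 250 #########.................#........#######
 260 #########.................#........#######
 270 #########.................#........#######
 280 .########.................#........#######
 290 .########.................#.......########
 300 .########.................#........#######
 310 .########.................#........#######
 320 .########................##........#######
 330 .########................##........#######
 340 .########.................#........#######
 350 .########.................#........#######
 360 .########.................#........#######
 370 #########.................#........#######
 380 #########.................#.......########
 390 #########.................#........#######
 400 #########..........................#######
 410 #########..........................#######
 420 #########..........................#######
 430 #########.........................########
 440 ##########################################
 450 .#########################################
```

View pics/fin.png

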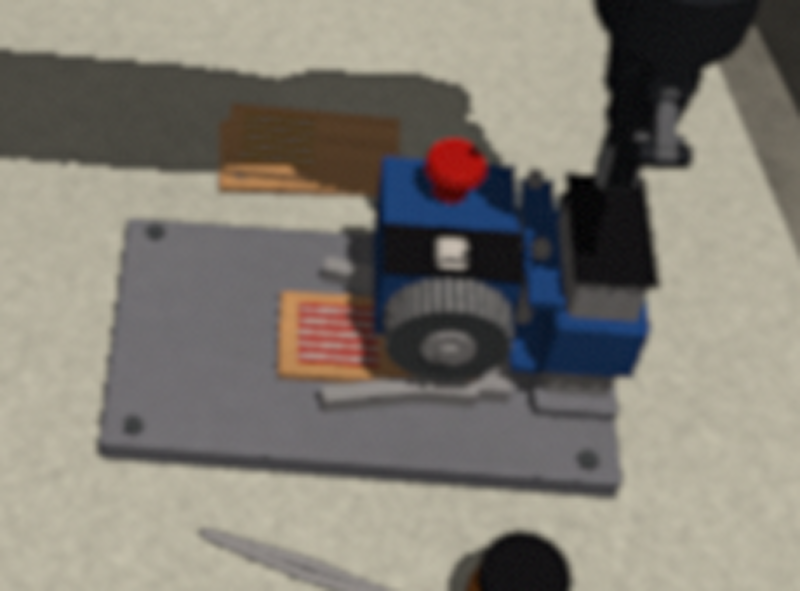

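The final view shows the plaque home (280–380, 335), the head up, the 7 in the window (452,252), the other things in place, and the gripper clear of everything.

```bash
python3 -c "from h import *; print(order.close_job())"
```

```text
the job is handed in; nothing more can be done
None
```

The job is handed in: plaque home against the stop, 7 in the window (about 1 mm off centre at most), type pressed on the plaque with an estimated 18 N for about half a second, head back up and the bystanders left alone; the hand-in returned no verdict.

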